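Bring the red objective to the front of the turret and unscrew it

ROBOT

A 6-joint arm with a two-finger parallel gripper is mounted at the origin on a cart in front of the work surface, level with it; the furniture and walls round the work are solid. World frame = base frame: x ahead of the robot, y to its left, z up, the work surface at z = 0. Lengths are in m, angles in rad, forces in N, time in s.
With the tool pointing down it reaches from about 0.25 to 0.725 m from the base axis. Payload 4 kg.
Tool frame: the origin (TCP) lies between the finger pads; the fingertips stand 22 mm ahead of it and the grasp point (between the pads) lies 3 mm ahead of it; z points along the fingers, y is the direction in which the jaws open and shut (so a half turn about z gives the same grasp; the last joint's range is limited). The gripper opens to 85 mm and grips with 20 to 120 N. Pads are 22 mm wide; open, the fingers measure 114 mm over their backs; the gripper's body (76 mm by 85 mm) begins 54 mm behind the grasp point. The pads swing forward as they close: fully open they stand 13 mm farther back than shut.
Start: joints at [-1.33, 0.241, 0.005, 1.335, 0, 1.571], TCP at [0.119, -0.486, 0.253] pointing down, gripper open.
Joint ranges: [-2.72, 2.72], [-1.05, 1.87], [-1.09, 1.28], [-1.99, 2.15], [-1.42, 1.44], [-3.14, 3.14]. Speed limits (rad/s): [2.79, 2.79, 3.14, 3.14, 3.14, 3.14].

INTERFACE

Orientations are given as [roll, pitch, yaw] about the fixed x, y, z axes, in that order (R = Rz(yaw) Ry(pitch) Rx(roll)).
In Python, from rig import r gives the robot as it stands.
- The arm moves only by the shell command python3 -m handwheel 'ROWS' [FORCE]. ROWS is JSON, a list of rows, each a list of 3 entries, a list of its own where there are three numbers: the opening in per cent of the stroke, from 0 (shut) to 100 (fully open), then the shift along the tool's x, y, z in cm, then the turn, a rotation vector about the tool's x, y, z in degrees. A call has 1 to 10 rows; each row is the pose to reach, as a shift and turn from the pose commanded when the call began, along the tool's axes at that moment; what a row does not reach only later rows make up. A row lasts 1/12 s, in which the tool goes at most 41.7 mm and 7.16 degrees, less where a joint would pass 70% of its speed; a pose out of reach is approached as far as the arm can. A call with a gripper value outside its range is refused whole. The fingers move at their own pace and stop on an object; FORCE is the grip in N (left out, the last holds). Time passes only in rows, so rows that repeat a pose let the fingers close. It gives the time, the measured TCP pose, the force and the opening at its end, in the units of the state.
- r.sense(): the state, without advancing time (a new reading comes with each control period).
- r.get_image(name): name is "side" or "top"; returns the picture (400x640x3 uint8, red, green, blue); there is no depth.
- r.camera_info(name): a dict with "mtx" (3x3 intrinsics, pixels), "R" (3x3) and "t" (3): a world point X has camera coordinates R X + t. Camera axes: x right, y down, z forward; pixel columns grow to the right and rows downward; lengths in m; the calibration is good to about 2 mm. A picture is of the moment at which its call begins. camera_info takes no time and is no camera call.
- r.close_job(): hands the job in, once; it reports no verdict.
The state is a dict: "time_s": time; "joints": joint angles; "qd": joint speeds; "tau": joint torques, N m; "tool_pos": TCP position; "tool_rot": TCP orientation; "wrist_force": force on the tool from outside, world axes, zero at the start; "ft_torque": the same for the moment, N m; "gripper_width": opening from 0.0 (shut) to 1.0 (fully open).
Only numpy, scipy, OpenCV 4.12 (cv2) and the standard library are available. Lean on these libraries where they do the work, as an engineer would, in place of code of your own. Each camera call takes 0.05 s, during which the arm holds its last target. There are 200 camera calls.

TASK

Turn the objective turret by its centre knob until the red-banded objective stands at the white pointer at the front of the stand and the turret clicks in there. Then unscrew that objective anticlockwise, lift it out and set it down upright in the orange tray, without dropping it. Leave the yellow- and blue-banded objectives screwed in, and do not disturb the timer, the bottle or the petri dish.

Things in the scene. Friction and masses are not known exactly. Their poses are not given: they have to be found in the camera images.
- turret_knob (a point): Centre of the black bar knob on top of the turret: bar 44 long x 14 thick x 44 high, from 56 to 100 mm above the worktop; this point at 84 mm, on the turret's vertical axis. x axis along the bar, z up; pinch the bar across its 14 mm thickness from above. The bar is in line with the red socket, which lies on the -x side of the knob.
- turret (a joint): Angle turned since the start, anticlockwise from above, 0 at the start. The turret, an aluminium cone 138 mm across with 3 sockets 120 degrees apart, turns freely either way without end and stays where left (friction 0.06 N m). A sprung roller at the rear clicks in whenever a socket is at the pointer: it centres the turret from about 4 degrees off; passing a click takes about 0.3 N m.
- service_mark (a point): Point fixed to the stand where the middle of a socket's mouth stands when that socket is at the pointer: 51 mm from the turret's axis, 40 mm above the worktop. -x axis: from the turret's axis to the pointer, facing the robot within 20 degrees.
- stand: Fixed grey base plate 216 mm across, 7 mm thick, with a white pointer block 17 mm high at its front edge and a white shield wall, 95 mm high at radius 106 mm, round the 220 degrees at the rear and sides. Origin: centre of its underside, under the turret's axis; -x points to the pointer.
- socket_red (a point): Middle of the mouth of the dark steel socket (46 mm outer diameter) that holds the red objective, marked by a small red dot; 51 mm from the turret's axis, 40 mm above the worktop. Its z axis is the axis of the socket and leans 30 degrees from vertical, away from the turret's axis. Its floor lies 12 mm below the mouth along that axis.
- socket_yellow (a point): The same for the socket of the yellow objective, 120 degrees anticlockwise (seen from above) of the red one.
- socket_blue (a point): The same for the socket of the blue objective, 120 degrees clockwise of the red one.
- objective_red_grip (a point): Point on the axis of the loose steel objective with the red band, in the middle of its knurled grip, 46 mm from its foot. z axis along the objective towards its lens; x axis in line with that of its socket (within 0.1 rad) while screwed in. Seated, it leans out 30 degrees with the socket and this point lies 34 mm from the socket's mouth.
- objective_red: The red objective; origin at the centre of its flat foot, z axis towards the lens. 70 mm long, ~0.12 kg; barrel 30 mm thick from 16 to 58 mm above the foot, tapering to 16 mm; below it a flange 44 mm wide and a brass foot 24 mm wide with 3 lugs to 33 mm. Coarse thread: turned 55 to 70 degrees anticlockwise (seen from the lens) it is free (stop at 75); then it is drawn 14 mm along its axis to be clear.
- objective_yellow_grip (a point): The same point of the objective with a yellow band, to be left screwed in.
- objective_blue_grip (a point): The same point of the objective with a blue band, to be left screwed in.
- tray_floor (a point): Centre of the inner floor (black mat, 6 mm above the worktop) of the fixed orange parking tray, 140 x 140 mm with walls 4 mm thick and 14 mm high; x and y axes along its sides.
- timer: Grey bench timer standing on its edge, 22 x 66 x 58 mm; origin at its underside. Bystander.
- bottle_pink: Small bottle with a blue cap, 46 mm in diameter, 90 mm high; origin at its underside. Bystander.
- petri_c: Small petri dish, 60 mm in diameter, 16 mm high; origin at its underside. Bystander.

How it is judged:
By the outcome, as a careful person would: the job done as asked, in the order asked, and still so for the second after the job is handed in, with the robot touching nothing.
It also fails if it takes over 61 s, if anything falls off the work surface, if the arm or the gripper's body presses on something with over 40 N, if the wrist force passes 120 N, or if a joint passes its speed limit or range.

## Working session

There is one attempt and no reset: what is moved stays moved. The work goes in short steps, Python scripts to look and compute and a shell command to move; the robot and the scene stay as the last step left them, time stands still between calls to the robot, and variables do not carry over. Pictures are saved under pics/ and viewed, on a budget of 10 in all, crops included, one or two more only if the job needs it, and the job is handed in when it is done.

```bash
mkdir -p pics; ls; python3 - <<'E'
from rig import r
import cv2,numpy as np
s=r.sense();print({k:np.round(v,3).tolist() for k,v in s.items()})
for n in("top","side"):
    im=r.get_image(n);cv2.imwrite(f"pics/{n}0.png",im[:,:,::-1])
    c=r.camera_info(n);print(n,np.round(c["mtx"],1).tolist(),np.round(-np.array(c["R"]).T@c["t"],3),np.round(c["R"],2).tolist())
E
```

```text
pics
{'time_s': 0.0, 'joints': [-1.33, 0.241, 0.004, 1.335, -0.0, 1.571], 'qd': [-0.001, -0.001, 0.0, 0.0, -0.0, -0.001], 'tau': [0.001, -37.232, 25.241, 0.017, -0.0, -0.0], 'tool_pos': [0.119, -0.485, 0.252], 'tool_rot': [-3.139, 0.0, 0.241], 'wrist_force': [-0.103, 0.691, -0.659], 'ft_torque': [0.003, 0.004, 0.031], 'gripper_width': 1.0}
top [[381.7, 0.0, 323.8], [0.0, 381.7, 200.7], [0.0, 0.0, 1.0]] [ 0.339 -0.025  1.029] [[-0.04, -1.0, 0.0], [-0.98, 0.04, -0.21], [0.21, -0.01, -0.98]]
side [[365.0, 0.0, 321.0], [0.0, 365.0, 198.6], [0.0, 0.0, 1.0]] [-0.376 -0.034  0.514] [[-0.01, -1.0, -0.0], [-0.43, 0.0, -0.9], [0.9, -0.0, -0.43]]
```

View pics/top0.png

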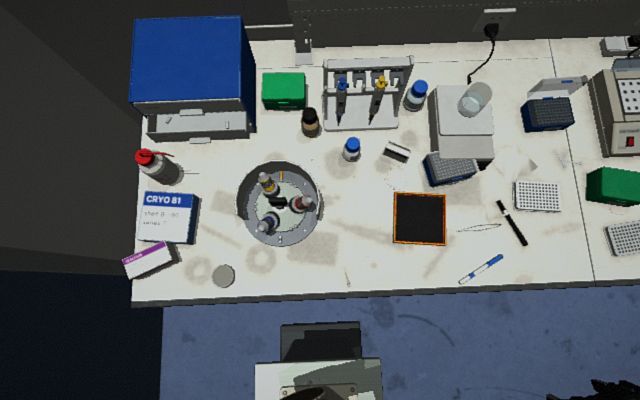

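View pics/side0.png

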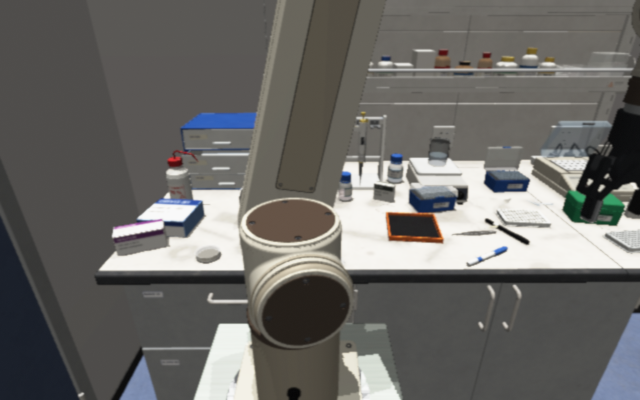

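The top view shows the turret at about (278,204), with red at (303,203), yellow at (266,183), blue at (266,222) and the tray at (419,218). The side view has the turret hidden by the arm. Next I'll zoom in and measure.

```bash
cat > h.py <<'E'
from rig import r
import cv2,numpy as np
from scipy.spatial.transform import Rotation as Ro
def cam(n):
    c=r.camera_info(n);return np.array(c["mtx"]),np.array(c["R"]),np.array(c["t"])
def ray(n,px,z):
    K,R,t=cam(n);d=R.T@np.linalg.solve(K,[px[0],px[1],1]);o=-R.T@t
    return o+d*(z-o[2])/d[2]
def proj(n,X):
    K,R,t=cam(n);p=K@(R@np.array(X)+t);return p[:2]/p[2]
def crop(im,x0,y0,w,h,k,fn):
    cv2.imwrite(fn,cv2.resize(im[y0:y0+h,x0:x0+w,::-1],None,fx=k,fy=k,interpolation=cv2.INTER_CUBIC))
E
python3 - <<'E'
from h import *
im=cv2.imread("pics/top0.png")[:,:,::-1]
crop(im,225,150,110,110,5.4,"pics/c0.png")
hsv=cv2.cvtColor(np.ascontiguousarray(im),cv2.COLOR_RGB2HSV)
m=cv2.inRange(hsv,(5,150,120),(20,255,255));m[:,:380]=0;m[:,460:]=0;m[:180]=0;m[250:]=0
p=cv2.findNonZero(m);q=cv2.minAreaRect(p);b=cv2.boxPoints(q);print("tray",q);
w=np.array([ray("top",x,.014) for x in b]);print(w.round(3),w.mean(0).round(3),np.linalg.norm(np.diff(w,axis=0),axis=1))
E
```

```text
tray ((419.5, 218.0), (52.0, 51.0), 90.0)
[[ 0.576 -0.23   0.014]
 [ 0.57  -0.369  0.014]
 [ 0.428 -0.353  0.014]
 [ 0.434 -0.218  0.014]] [ 0.502 -0.293  0.014] [0.13969645 0.14253909 0.13563241]
```

View pics/c0.png

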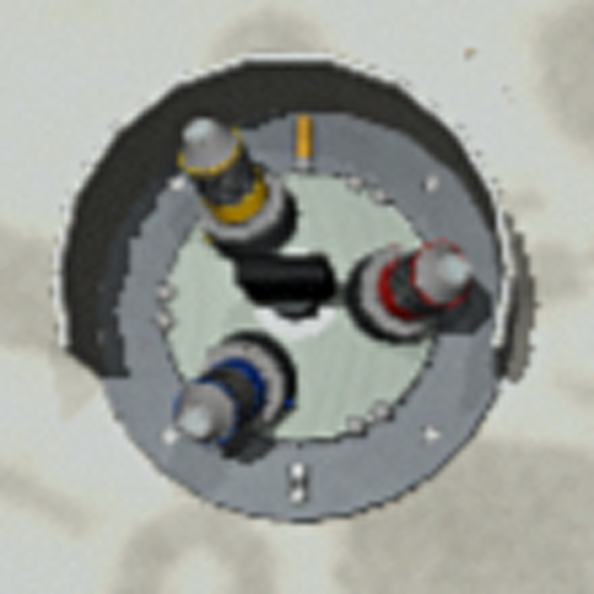

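```bash
python3 - <<'E'
from h import *
f=lambda p:(p[0]/5.4+225-.4,p[1]/5.4+150-.4)
P=np.array([ray("top",f(p),.007)[:2] for p in[(105,380),(140,440),(200,490),(303,520),(400,500),(460,450),(500,375)]])
A=np.c_[2*P,np.ones(len(P))];s=np.linalg.lstsq(A,(P**2).sum(1),rcond=None)[0];print("plate",s[:2],np.sqrt(s[2]+s[0]**2+s[1]**2))
L=np.array([ray("top",f(p),.090)[:2] for p in[(455,268),(205,128),(192,422)]])
A=np.c_[2*L,np.ones(3)];s2=np.linalg.solve(A,(L**2).sum(1));c=s2[:2];print("lens",c,np.sqrt(s2[2]+c@c),np.degrees(np.arctan2(*(L-c).T[::-1])))
for n in(s[:2],c):print(np.degrees(np.arctan2(*(L-n).T[::-1])))
pt=ray("top",f((298,482)),.017);print("pointer",pt,np.degrees(np.arctan2(*(pt[:2]-c)[::-1])),np.degrees(np.arctan2(*(pt[:2]-s[:2])[::-1])))
K=[ray("top",f(p),.1)[:2] for p in[(237,257),(325,257),(335,268),(245,278)]];print("knobtop",np.round(K,3),np.mean(K,0))
E
```

```text
plate [0.54714255 0.07997112] 0.104183456052755
lens [0.54987546 0.08195147] 0.08039406900812923 [-90.68020603  26.1543284  147.7826943 ]
[-88.70059792  26.54642351 145.51599065]
[-90.68020603  26.1543284  147.7826943 ]
pointer [0.46093333 0.08463214 0.017     ] 178.27365167961975 176.90523643677818
knobtop [[0.556 0.102]
 [0.555 0.061]
 [0.549 0.057]
 [0.546 0.098]] [0.55155666 0.07942904]
```

```bash
cat >> h.py <<'E'
def go(pos,R):
    "print shift (cm) and turn (deg) in present tool axes to reach TCP pos, R (Rotation)"
    s=r.sense();R0=Ro.from_euler("xyz",s["tool_rot"])
    print("t",round(s["time_s"],2),"now",np.round(s["tool_pos"],4),np.round(np.degrees(s["tool_rot"]),1),"F",np.round(s["wrist_force"],1),"j",np.round(s["joints"],2),"w",s["gripper_width"])
    print("shift",np.round(R0.inv().apply(np.array(pos)-s["tool_pos"])*100,2),"turn",np.round((R0.inv()*R).as_rotvec(degrees=True),1))
def down(yaw): return Ro.from_euler("xyz",[180,0,yaw],degrees=True)
E
python3 -c "
from h import *
go([.549,.081,.2],down(88))"
```

```text
t 0.1 now [ 0.1191 -0.4851  0.2525] [-179.9    0.    13.8] F [ 0.2 -0.1 -0.4] j [-1.33  0.24  0.    1.34 -0.    1.57] w 0.9998185445174366
shift [ 55.25 -44.71   5.33] turn [ -0.1  -0.1 -74.2]
```

```bash
python3 -m handwheel '[[45,[55.2,-44.7,3],[0,0,-74.2]],[45,[55.2,-44.7,3],[0,0,-74.2]],[45,[55.2,-44.7,3],[0,0,-74.2]],[45,[55.2,-44.7,3],[0,0,-74.2]],[45,[55.2,-44.7,3],[0,0,-74.2]],[45,[55.2,-44.7,3],[0,0,-74.2]],[45,[55.2,-44.7,3],[0,0,-74.2]],[45,[55.2,-44.7,3],[0,0,-74.2]],[45,[55.2,-44.7,3],[0,0,-74.2]],[45,[55.2,-44.7,3],[0,0,-74.2]]]' 30
python3 -c "
from h import *
go([.549,.081,.2],down(88))"
```

```text
time_s: 0.93
tool_pos: [0.3715, -0.152, 0.2356]
tool_rot: [-3.142, 0.0, 1.497]
wrist_force: [0.9, -0.5, 0.1]
gripper_width: 0.447
t 0.93 now [ 0.3715 -0.152   0.2356] [-180.     0.    85.8] F [ 0.9 -0.5  0.1] j [-0.39  0.05 -0.26  1.25 -0.    1.26] w 0.44663228957248813
shift [24.55 15.98  3.55] turn [-0.   0.  -2.2]
```

```bash
python3 -m handwheel '[[45,[24.5,16,3],[0,0,-2]],[45,[24.5,16,3],[0,0,-2]],[45,[24.5,16,3],[0,0,-2]],[45,[24.5,16,3],[0,0,-2]],[45,[24.5,16,3],[0,0,-2]],[45,[24.5,16,3],[0,0,-2]],[45,[24.5,16,3],[0,0,-2]],[45,[24.5,16,3],[0,0,-2]],[45,[24.5,16,3],[0,0,-2]],[45,[24.5,16,3],[0,0,-2]]]'
python3 - <<'E'
from h import *
go([.549,.081,.2],down(88))
im=r.get_image("side");cv2.imwrite("pics/s1.png",im[:,:,::-1]);im2=r.get_image("top")
a=cv2.resize(im[100:250,180:380,::-1],None,fx=3,fy=3,interpolation=cv2.INTER_CUBIC)
cv2.imwrite("pics/s1c.png",a)
cv2.imwrite("pics/t1.png",im2[:,:,::-1])
E
```

```text
time_s: 1.77
tool_pos: [0.5492, 0.0773, 0.2048]
tool_rot: [-3.139, 0.001, 1.526]
wrist_force: [-0.4, -0.0, -0.6]
gripper_width: 0.449
t 1.77 now [0.5492 0.0773 0.2048] [-1.799e+02  1.000e-01  8.750e+01] F [-0.4 -0.  -0.6] j [ 0.14  0.37  0.06  1.26 -0.    1.76] w 0.4485851840004038
shift [ 0.37 -0.03  0.48] turn [-0.1  0.1 -0.5]
```

View pics/s1c.png

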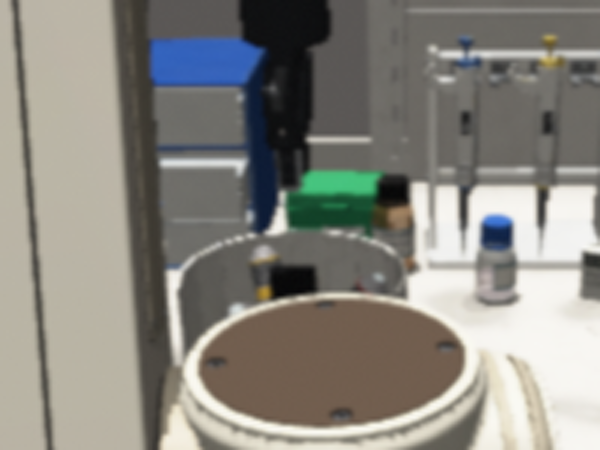

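The side view shows the knob centred at crop (294,280), the same column as the middle of the shield (294). The joints satisfy yaw = j1 − j6 + π, so I need the other half-turn grasp to have room for −90°.

```bash
python3 -c "
from h import *
print(ray('side',(180+294/3-.3,100+266/3),.1))
p=[ray('side',(180+u/3-.3,100+235/3),.095) for u in(180,294,408)];print(p)
K,R,t=cam('side');o=-R.T@t;d=R.T@np.linalg.solve(K,[180+294/3-.3,190,1]);print('y at x=.549',o+d*(.549-o[0])/d[0])"
python3 -m handwheel '[[45,[0.4,0,0],[0,0,80]],[45,[0.4,0,0],[0,0,80]],[45,[0.4,0,0],[0,0,80]],[45,[0.4,0,0],[0,0,80]],[45,[0.4,0,0],[0,0,80]],[45,[0.4,0,0],[0,0,80]],[45,[0.4,0,0],[0,0,80]],[45,[0.4,0,0],[0,0,80]],[45,[0.4,0,0],[0,0,80]],[45,[0.4,0,0],[0,0,80]]]'
```

```text
[0.55506801 0.08137434 0.1       ]
[array([0.6441644 , 0.20510678, 0.095     ]), array([0.64297645, 0.09050383, 0.095     ]), array([ 0.64178963, -0.02399022,  0.095     ])]
y at x=.549 [0.549      0.08083395 0.09864653]
time_s: 2.7
tool_pos: [0.5496, 0.0796, 0.2066]
tool_rot: [3.141, -0.001, 0.267]
wrist_force: [0.9, 0.4, 0.1]
gripper_width: 0.447
```

```bash
python3 -m handwheel '[[45,[0,0,0],[0,0,-70]],[45,[0,0,0],[0,0,-70]],[45,[0,0,0],[0,0,-70]],[45,[0,0,0],[0,0,-70]],[45,[0,0,0],[0,0,-70]],[45,[0,0,0],[0,0,-70]],[45,[0,0,0],[0,0,-70]],[45,[0,0,0],[0,0,-70]],[45,[0,0,0],[0,0,-70]],[45,[0,0,0],[0,0,-70]]]'
python3 -m handwheel '[[45,[0,0,0],[0,0,-70]],[45,[0,0,0],[0,0,-70]],[45,[0,0,0],[0,0,-70]],[45,[0,0,0],[0,0,-70]],[45,[0,0,0],[0,0,-70]],[45,[0,0,0],[0,0,-70]],[45,[0,0,0],[0,0,-70]],[45,[0,0,0],[0,0,-70]],[45,[0,0,0],[0,0,-70]],[45,[0,0,0],[0,0,-70]]]'
python3 -m handwheel '[[45,[0,0,0],[0,0,-70]],[45,[0,0,0],[0,0,-70]],[45,[0,0,0],[0,0,-70]],[45,[0,0,0],[0,0,-70]],[45,[0,0,0],[0,0,-70]],[45,[0,0,0],[0,0,-70]],[45,[0,0,0],[0,0,-70]],[45,[0,0,0],[0,0,-70]],[45,[0,0,0],[0,0,-70]],[45,[0,0,0],[0,0,-70]]]'
python3 -c "
from h import *
go([.549,.081,.1],down(-92))"
```

```text
time_s: 3.53
tool_pos: [0.5495, 0.0796, 0.2066]
tool_rot: [3.141, -0.0, 1.5]
wrist_force: [-0.8, 0.0, 0.5]
gripper_width: 0.455
time_s: 4.37
tool_pos: [0.5495, 0.0796, 0.2066]
tool_rot: [3.141, 0.001, 2.722]
wrist_force: [-0.0, -1.6, -0.2]
gripper_width: 0.456
time_s: 5.2
tool_pos: [0.5495, 0.0797, 0.2066]
tool_rot: [-3.141, 0.001, -2.339]
wrist_force: [0.9, 0.5, -0.6]
gripper_width: 0.451
t 5.2 now [0.5495 0.0797 0.2066] [-180.    0. -134.] F [ 0.9  0.5 -0.6] j [ 0.14  0.37  0.07  1.26 -0.   -0.66] w 0.45111313110171897
shift [-0.05  0.14 10.66] turn [ -0.   0. -42.]
```

```bash
python3 -m handwheel '[[45,[0,0.1,1],[0,0,-42]],[45,[0,0.1,2],[0,0,-42]],[45,[0,0.1,3],[0,0,-42]],[45,[0,0.1,4],[0,0,-42]],[45,[0,0.1,5],[0,0,-42]],[45,[0,0.1,6],[0,0,-42]],[45,[0,0.1,8],[0,0,-42]],[45,[0,0.1,9.5],[0,0,-42]],[45,[0,0.1,9.5],[0,0,-42]],[45,[0,0.1,9.5],[0,0,-42]]]'
python3 -c "
from h import *
go([.549,.081,.088],down(-92))
im=r.get_image('top');crop(im,205,130,150,140,4,'pics/t2.png')"
```

```text
time_s: 6.03
tool_pos: [0.5484, 0.0807, 0.1108]
tool_rot: [3.14, -0.0, -1.611]
wrist_force: [0.1, -0.6, 0.0]
gripper_width: 0.452
t 6.03 now [0.5484 0.0807 0.1108] [179.9  -0.  -92.3] F [ 0.1 -0.6  0. ] j [ 0.15  0.45 -0.08  1.04 -0.   -1.38] w 0.45220179145505424
shift [-0.03 -0.06  2.28] turn [ 0.1 -0.  -0.3]
```

View pics/t2.png

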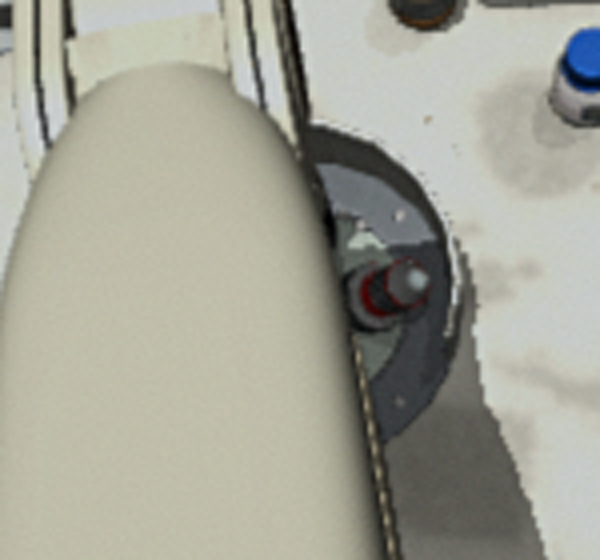

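The arm hides the knob. The red objective, lens at (410,280), hasn't moved. I'll go down and then close gently.

```bash
python3 -m handwheel '[[45,[0,0,1],[0,0,0]],[45,[0,0,2],[0,0,0]],[45,[0,0,2.2],[0,0,0]],[45,[0,0,2.2],[0,0,0]]]'
python3 -m handwheel '[[0,[0,0,0],[0,0,0]],[0,[0,0,0],[0,0,0]],[0,[0,0,0],[0,0,0]],[0,[0,0,0],[0,0,0]],[0,[0,0,0],[0,0,0]]]' 20
python3 -c "
from h import *
go([.549,.081,.088],down(-92))"
```

```text
time_s: 6.42
tool_pos: [0.5485, 0.082, 0.0876]
tool_rot: [3.139, -0.0, -1.609]
wrist_force: [-0.0, 0.9, -0.5]
gripper_width: 0.454
time_s: 6.83
tool_pos: [0.5506, 0.0822, 0.0891]
tool_rot: [-3.139, 0.0, -1.609]
wrist_force: [5.4, -0.1, -1.9]
gripper_width: 0.163
t 6.83 now [0.5506 0.0822 0.0891] [-179.9    0.   -92.2] F [ 5.4 -0.1 -1.9] j [ 0.15  0.47 -0.11  0.99 -0.   -1.38] w 0.16274482560362924
shift [0.13 0.15 0.11] turn [-0.1  0.  -0.2]
```

```bash
python3 -m handwheel '[[0,[0,-0.2,0],[0,0,5]],[0,[0,-0.2,0],[0,0,11]],[0,[0,-0.2,0],[0,0,17]],[0,[0,-0.2,0],[0,0,23]],[0,[0,-0.2,0],[0,0,29]],[0,[0,-0.2,0],[0,0,35]],[0,[0,-0.2,0],[0,0,41]],[0,[0,-0.2,0],[0,0,47]],[0,[0,-0.2,0],[0,0,53]],[0,[0,-0.2,0],[0,0,59]]]' 25
python3 -m handwheel '[[0,[0,0,0],[0,0,5]],[0,[0,0,0],[0,0,10]],[0,[0,0,0],[0,0,15]],[0,[0,0,0],[0,0,20]],[0,[0,0,0],[0,0,24]],[0,[0,0,0],[0,0,27]],[0,[0,0,0],[0,0,27]],[0,[0,0,0],[0,0,27]]]'
python3 -c "
from h import *
s=r.sense();print(s['ft_torque'],s['wrist_force'])
go([.549,.081,.088],down(-182))
im=r.get_image('top');crop(im,205,130,150,140,4,'pics/t3.png');cv2.imwrite('pics/t3f.png',im[:,:,::-1])"
```

```text
time_s: 7.67
tool_pos: [0.5493, 0.083, 0.0891]
tool_rot: [3.138, -0.003, -2.643]
wrist_force: [-6.0, 2.6, 3.5]
gripper_width: 0.157
time_s: 8.33
tool_pos: [0.5499, 0.0838, 0.089]
tool_rot: [3.138, -0.003, -3.109]
wrist_force: [-3.9, 5.9, 1.8]
gripper_width: 0.16
[0.85575154 0.55849648 0.04995846] [-3.86095069  5.90059497  1.8416047 ]
t 8.33 now [0.5499 0.0838 0.089 ] [ 179.8   -0.2 -178.1] F [-3.9  5.9  1.8] j [ 0.15  0.47 -0.11  0.99  0.    0.12] w 0.15950779151806357
shift [ 0.1  -0.28  0.1 ] turn [ 0.2 -0.2  3.9]
```

```bash
for i in 1; do
python3 -m handwheel '[[0,[0,0,0],[0,0,1]],[0,[0,0,0],[0,0,1]]]'; python3 -c "from h import *; print(r.sense()['ft_torque'])"
python3 -m handwheel '[[0,[0,0,0],[0,0,1]],[0,[0,0,0],[0,0,1]]]'; python3 -c "from h import *; print(r.sense()['ft_torque'])"
python3 -m handwheel '[[0,[0,0,0],[0,0,1]],[0,[0,0,0],[0,0,1]]]'; python3 -c "from h import *; print(r.sense()['ft_torque'])"
python3 -m handwheel '[[0,[0,0,0],[0,0,1]],[0,[0,0,0],[0,0,1]]]'; python3 -c "from h import *; print(r.sense()['ft_torque'])"
done
```

```text
time_s: 8.55
tool_pos: [0.5499, 0.0838, 0.089]
tool_rot: [3.138, -0.003, -3.126]
wrist_force: [-2.6, 5.6, 2.9]
gripper_width: 0.162
[ 0.82753527  0.58054113 -0.24183526]
time_s: 8.72
tool_pos: [0.5499, 0.0838, 0.089]
tool_rot: [3.138, -0.003, 3.139]
wrist_force: [-2.9, 5.4, 2.8]
gripper_width: 0.162
[ 0.84866435  0.56319013 -0.20850691]
time_s: 8.88
tool_pos: [0.5499, 0.0838, 0.089]
tool_rot: [3.138, -0.003, 3.122]
wrist_force: [-2.9, 5.9, 2.4]
gripper_width: 0.159
[ 0.87665251  0.58448903 -0.18852768]
time_s: 9.05
tool_pos: [0.5499, 0.0839, 0.089]
tool_rot: [3.138, -0.003, 3.105]
wrist_force: [-3.7, 5.0, 3.4]
gripper_width: 0.16
[ 0.90460988  0.52843153 -0.04989406]
```

The click is pulling in: −0.24 N·m, decaying towards zero. One more degree, then release and look.

```bash

python3 -m handwheel '[[0,[0,0,0],[0,0,0.7]],[0,[0,0,0],[0,0,0.7]]]'; python3 -c "from h import *; print(r.sense()['ft_torque'])"
python3 -m handwheel '[[35,[0,0,0],[0,0,0.7]],[35,[0,0,0],[0,0,0.7]],[35,[0,0,0],[0,0,0.7]],[35,[0,0,-3],[0,0,0.7]],[35,[0,0,-6],[0,0,0.7]],[35,[0,0,-10],[0,0,0.7]],[35,[0,0,-14],[0,0,0.7]],[35,[0,0,-14],[0,0,0.7]],[35,[0,0,-14],[0,0,0.7]]]'
python3 -m handwheel '[[100,[0,-20,0],[0,0,0]],[100,[0,-20,0],[0,0,0]],[100,[0,-20,0],[0,0,0]],[100,[0,-20,0],[0,0,0]],[100,[0,-20,0],[0,0,0]],[100,[0,-20,0],[0,0,0]],[100,[0,-20,0],[0,0,0]]]'
python3 -c "
from h import *
go([.549,.081,.088],down(-182))
im=r.get_image('top');crop(im,225,150,110,110,5.4,'pics/t4.png');cv2.imwrite('pics/t4f.png',im[:,:,::-1])"
```

```text
time_s: 9.22
tool_pos: [0.5499, 0.0839, 0.089]
tool_rot: [3.138, -0.003, 3.094]
wrist_force: [-3.5, 4.8, 3.2]
gripper_width: 0.16
[0.78183081 0.53622283 0.3925166 ]
time_s: 9.97
tool_pos: [0.5535, 0.082, 0.2321]
tool_rot: [3.14, 0.007, 3.078]
wrist_force: [0.7, -0.4, -0.2]
gripper_width: 0.35
time_s: 10.55
tool_pos: [0.5377, -0.1195, 0.2269]
tool_rot: [3.141, -0.003, 3.074]
wrist_force: [-0.1, -0.3, -0.2]
gripper_width: 0.996
t 10.55 now [ 0.5377 -0.1195  0.2269] [180.   -0.2 176.1] F [-0.1 -0.3 -0.2] j [-0.22  0.36  0.09  1.31  0.   -0.15] w 0.9962407437242728
shift [ 0.17 20.08 13.9 ] turn [ 0.  -0.2 -1.9]
```

View pics/t4.png

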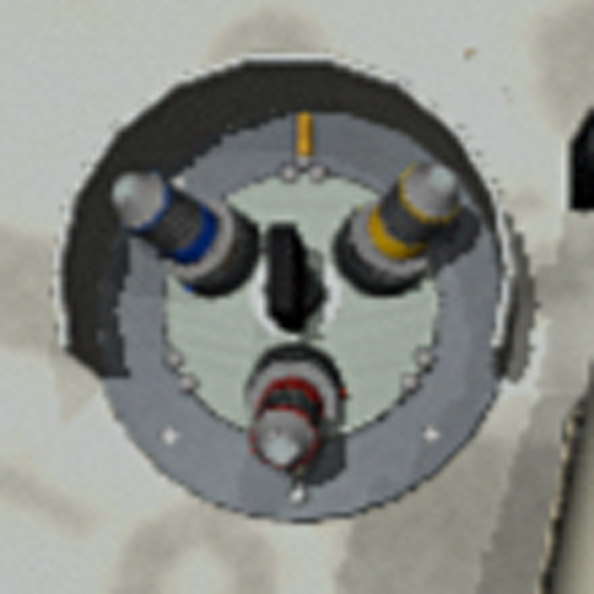

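The click is centred: the rear roller mark at (305,135) lies between the pins, and the red lens at (283,447) is beside the pointer at (298,490). Now I'll work out the grasp.

```bash
cat >> h.py <<'E'
C=np.array([.5505,.083,0]);A=np.radians(177.7)
e=np.array([np.cos(A),np.sin(A),0]);Z=np.array([0,0,1.])
u=.5*e+np.cos(np.pi/6)*Z
mouth=C+.051*e+.040*Z; grip=mouth+.034*u; lens=mouth+.058*u
def tilt(a):  # tool along -u, turned a deg about tool z from jaws-tangential
    z=-u;y=np.cross(z,e);y/=np.linalg.norm(y);x=np.cross(y,z)
    return Ro.from_matrix(np.c_[x,y,z])*Ro.from_rotvec([0,0,a],degrees=True)
E
python3 - <<'E'
from h import *
f=lambda p:(p[0]/5.4+225-.4,p[1]/5.4+150-.4)
L=np.array([ray("top",f(p),.090)[:2] for p in[(283,447),(440,185),(130,190)]])
s2=np.linalg.solve(np.c_[2*L,np.ones(3)],(L**2).sum(1));c=s2[:2];print("lens",c,np.sqrt(s2[2]+c@c),np.degrees(np.arctan2(*(L-c).T[::-1])),L[0],lens)
g=proj("top",grip);print("grip crop px",(g-[224.6,149.6])*5.4,(proj("top",lens)-[224.6,149.6])*5.4,grip)
T=tilt(31)
print("jaw",T.apply([0,1,0]))
go(grip+u*(.10-.003),T)
go(grip-u*.003*-1,T)
E
```

```text
lens [0.55149337 0.08114309] 0.08305439576030424 [178.51330841 -62.96215137  59.82597906] [0.46846694 0.08329791] [0.47056445 0.08621054 0.09022947]
grip crop px [282.40541051 423.1920419 ] [276.49510989 442.66374944] [0.48255478 0.08572896 0.06944486]
jaw [0.48007639 0.83857654 0.25751904]
t 10.6 now [ 0.538  -0.1181  0.2271] [180.   -0.2 176.3] F [ 0.6 -0.2  0.8] j [-0.22  0.36  0.09  1.31  0.   -0.15] w 0.9998222875237869
shift [11.68 19.86  7.42] turn [ -8.5 -29.3  28.9]
t 10.6 now [ 0.538  -0.1181  0.2271] [180.   -0.2 176.3] F [ 0.6 -0.2  0.8] j [-0.22  0.36  0.09  1.31  0.   -0.15] w 0.9998222875237869
shift [ 6.96 19.97 15.55] turn [ -8.5 -29.3  28.9]
```

```bash
python3 -m handwheel '[[60,[11.7,19.8,7.4],[-8.5,-29.3,28.9]],[60,[11.7,19.8,7.4],[-8.5,-29.3,28.9]],[60,[11.7,19.8,7.4],[-8.5,-29.3,28.9]],[60,[11.7,19.8,7.4],[-8.5,-29.3,28.9]],[60,[11.7,19.8,7.4],[-8.5,-29.3,28.9]],[60,[11.7,19.8,7.4],[-8.5,-29.3,28.9]],[60,[11.7,19.8,7.4],[-8.5,-29.3,28.9]],[60,[11.7,19.8,7.4],[-8.5,-29.3,28.9]],[60,[11.7,19.8,7.4],[-8.5,-29.3,28.9]],[60,[11.7,19.8,7.4],[-8.5,-29.3,28.9]]]'
python3 -c "
from h import *
go(grip+u*.003+[0,-.001,0],tilt(31))
im=r.get_image('side');crop(im,180,80,200,150,4,'pics/s2.png')"
```

```text
time_s: 11.43
tool_pos: [0.4366, 0.0878, 0.1563]
tool_rot: [2.848, 0.447, 2.495]
wrist_force: [0.5, -0.9, 0.7]
gripper_width: 0.6
t 11.43 now [0.4366 0.0878 0.1563] [163.2  25.6 143. ] F [ 0.5 -0.9  0.7] j [ 0.31 -0.09 -0.79  0.37 -0.17  0.84] w 0.5995467462887434
shift [ 0.28 -0.33  9.52] turn [0.2 0.2 0.1]
```

View pics/s2.png

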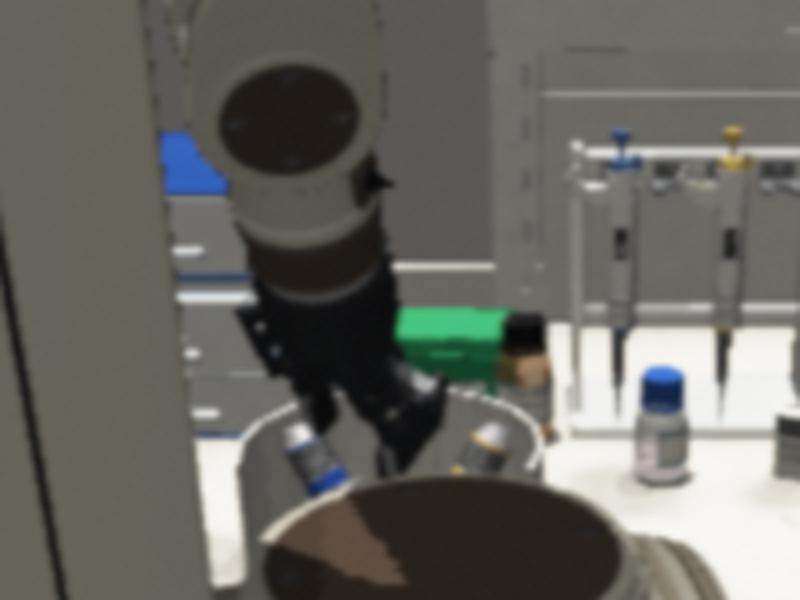

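The gripper is above the red objective (hidden by the arm), clear of blue at (310,460) and yellow at (485,445). I'll descend along the axis and close.

```bash
python3 -m handwheel '[[60,[0.3,-0.3,1.5],[0,0,0]],[60,[0.3,-0.3,3],[0,0,0]],[60,[0.3,-0.3,4.5],[0,0,0]],[60,[0.3,-0.3,6],[0,0,0]],[60,[0.3,-0.3,7.5],[0,0,0]],[60,[0.3,-0.3,8.5],[0,0,0]],[60,[0.3,-0.3,9.5],[0,0,0]],[60,[0.3,-0.3,9.5],[0,0,0]]]'
python3 -m handwheel '[[0,[0,0,0],[0,0,0]],[0,[0,0,0],[0,0,0]],[0,[0,0,0],[0,0,0]],[0,[0,0,0],[0,0,0]],[0,[0,0,0],[0,0,0]],[0,[0,0,0],[0,0,0]]]' 30
python3 -c "
from h import *
go(grip+u*.003+[0,-.001,0],tilt(31));s=r.sense();print(s['ft_torque'])"
```

```text
time_s: 12.15
tool_pos: [0.4808, 0.0828, 0.0697]
tool_rot: [2.852, 0.445, 2.492]
wrist_force: [-0.1, -0.4, 0.5]
gripper_width: 0.597
time_s: 12.65
tool_pos: [0.4801, 0.0848, 0.0718]
tool_rot: [2.848, 0.448, 2.494]
wrist_force: [3.8, 0.2, 0.9]
gripper_width: 0.342
t 12.65 now [0.4801 0.0848 0.0718] [163.2  25.7 142.9] F [3.8 0.2 0.9] j [ 0.26  0.16 -0.83  0.06 -0.15  0.8 ] w 0.34218603026488303
shift [-0.08  0.05  0.03] turn [0.2 0.3 0.1]
[-0.02866559 -0.37664523  0.01102236]
```

```bash
python3 -m handwheel '[[0,[0,0,0],[0,0,0]],[0,[0,0,0],[0,0,0]],[0,[0,0,0],[0,0,-3]],[0,[0,0,0],[0,0,-7]],[0,[0,0,0],[0,0,-11]],[0,[0,0,0],[0,0,-15]],[0,[0,0,0],[0,0,-19]],[0,[0,0,0],[0,0,-23]],[0,[0,0,0],[0,0,-27]],[0,[0,0,0],[0,0,-31]]]' 80
python3 -c "
from h import *
s=r.sense();print(np.dot(s['ft_torque'],u),np.dot(s['wrist_force'],u))"
python3 -m handwheel '[[0,[0,0,0],[0,0,-4]],[0,[0,0,0],[0,0,-8]],[0,[0,0,0],[0,0,-12]],[0,[0,0,0],[0,0,-16]],[0,[0,0,0],[0,0,-20]],[0,[0,0,0],[0,0,-24]],[0,[0,0,0],[0,0,-28]],[0,[0,0,0],[0,0,-31]],[0,[0,0,0],[0,0,-31]]]'
python3 -c "
from h import *
go(grip+u*.003+[0,-.001,0],tilt(-31));s=r.sense();print(np.dot(s['ft_torque'],u),np.dot(s['wrist_force'],u))"
```

```text
time_s: 13.48
tool_pos: [0.4805, 0.0864, 0.0721]
tool_rot: [3.14, 0.531, 3.107]
wrist_force: [2.8, 2.7, 2.6]
gripper_width: 0.329
-0.05423468369850818 0.9128814099139038
time_s: 14.23
tool_pos: [0.4805, 0.0865, 0.0721]
tool_rot: [-2.85, 0.45, -2.569]
wrist_force: [3.8, 3.1, 3.1]
gripper_width: 0.328
t 14.23 now [0.4805 0.0865 0.0721] [-163.3   25.8 -147.2] F [3.8 3.1 3.1] j [ 0.26  0.16 -0.83  0.06 -0.15 -0.28] w 0.3278207199079005
shift [ 0.04 -0.17  0.03] turn [0.  0.5 0.2]
-0.04890794295382962 0.8321762571837286
```

```bash
python3 -m handwheel '[[0,[0,0,-0.2],[0,0,0]],[0,[0,0,-0.4],[0,0,0]],[0,[0,0,-0.5],[0,0,0]],[0,[0,0,-0.5],[0,0,0]]]'
python3 -c "
from h import *
go(grip+u*.003+[0,-.001,0],tilt(-31));s=r.sense();print(np.dot(s['ft_torque'],u),np.dot(s['wrist_force'],u))"
```

```text
time_s: 14.57
tool_pos: [0.478, 0.086, 0.0763]
tool_rot: [-2.85, 0.45, -2.571]
wrist_force: [4.4, 2.6, 2.9]
gripper_width: 0.332
t 14.57 now [0.478  0.086  0.0763] [-163.3   25.8 -147.3] F [4.4 2.6 2.9] j [ 0.26  0.15 -0.83  0.08 -0.15 -0.28] w 0.332015569251002
shift [ 0.01 -0.12  0.53] turn [-0.   0.4  0.1]
-0.02845343187188051 0.3474936987937314
```

```bash
python3 -m handwheel '[[0,[0,0,-0.5],[0,0,0]],[0,[0,0,-1],[0,0,0]],[0,[0,0,-1.5],[0,0,0]],[0,[0,0,-2.2],[0,0,0]],[0,[0,0,-3],[0,0,0]],[0,[0,0,-4.5],[0,0,0]],[0,[0,0,-6],[0,0,0]],[0,[0,0,-7.5],[0,0,0]],[0,[0,0,-8],[0,0,0]],[0,[0,0,-8],[0,0,0]]]'
python3 -c "
from h import *
go([.502,-.293,.2],down(-147));s=r.sense();print(s['wrist_force'])
im=r.get_image('top');crop(im,225,150,110,110,5,'pics/t5.png')"
```

```text
time_s: 15.4
tool_pos: [0.4354, 0.0864, 0.1447]
tool_rot: [-2.85, 0.446, -2.572]
wrist_force: [-0.2, 0.6, -1.6]
gripper_width: 0.327
t 15.4 now [0.4354 0.0864 0.1447] [-163.3   25.6 -147.4] F [-0.2  0.6 -1.6] j [ 0.3  -0.08 -0.81  0.34 -0.17 -0.24] w 0.327265139667974
shift [ 11.01 -37.31  -0.71] turn [-16.5  25.3  -4.1]
[-0.23214365  0.63554849 -1.64248593]
```

View pics/t5.png

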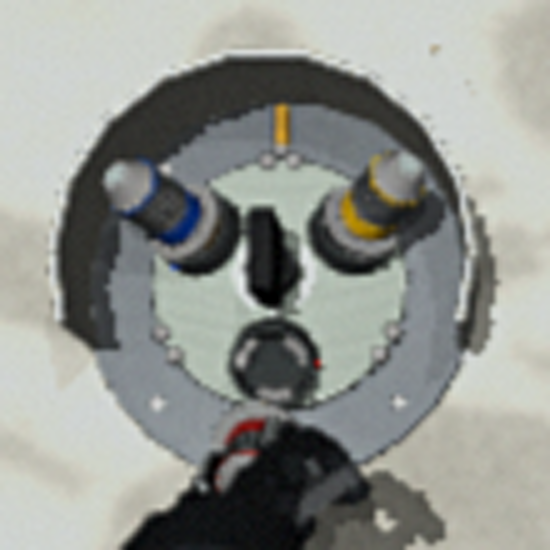

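The red objective is out: the socket at crop (275,362) is empty, and the wrist shows the extra ~1.2 N. Blue and yellow are still in. Now to the tray.

```bash
python3 -m handwheel '[[0,[0,0,-2.5],[0,0,0]],[0,[0,0,-5],[0,0,0]],[0,[2,-6,-4],[-3,4,-1]],[0,[4,-12,-3],[-6,8,-1]],[0,[5,-16,-2],[-8,12,-2]],[0,[6,-20,-1],[-10,16,-2]],[0,[8,-24,-0.7],[-12,20,-3]],[0,[9,-28,-0.7],[-14,23,-4]],[0,[10,-32,-0.7],[-16.5,25.3,-4]],[0,[11,-35,-0.7],[-16.5,25.3,-4]]]'
python3 -c "
from h import *
go([.502,-.293,.2],down(-147));s=r.sense()"
```

```text
time_s: 16.28
tool_pos: [0.4872, -0.2374, 0.187]
tool_rot: [3.137, -0.003, -2.567]
wrist_force: [1.6, -1.4, -1.7]
gripper_width: 0.329
t 16.28 now [ 0.4872 -0.2374  0.187 ] [ 1.797e+02 -1.000e-01 -1.471e+02] F [ 1.6 -1.4 -1.7] j [-0.45  0.36 -0.    1.21  0.   -1.03] w 0.32850303094291217
shift [ 1.79 -5.46 -1.32] turn [ 0.3 -0.1 -0.1]
```

```bash
python3 -m handwheel '[[0,[0.5,-1.5,0],[0,0,0]],[0,[1,-3,0],[0,0,0]],[0,[1.8,-5,0],[0,0,0]],[0,[1.8,-5.2,1],[0,0,0]],[0,[1.8,-5.2,3],[0,0,0]],[0,[1.8,-5.2,5],[0,0,0]],[0,[1.8,-5.2,7],[0,0,0]],[0,[1.8,-5.2,9],[0,0,0]],[0,[1.8,-5.2,10],[0,0,0]],[0,[1.8,-5.2,10],[0,0,0]]]'
python3 -c "
from h import *
go([.502,-.293,.055],down(-147))
im=r.get_image('side');crop(im,360,130,120,120,5,'pics/s3.png')"
```

```text
time_s: 17.12
tool_pos: [0.4965, -0.2867, 0.0852]
tool_rot: [3.134, -0.004, -2.567]
wrist_force: [0.3, 0.2, -2.0]
gripper_width: 0.331
t 17.12 now [ 0.4965 -0.2867  0.0852] [ 179.6   -0.2 -147.1] F [ 0.3  0.2 -2. ] j [-0.52  0.51 -0.05  1.01  0.   -1.1 ] w 0.3311838123965022
shift [-0.13 -0.85  3.01] turn [ 0.4 -0.2 -0.1]
```

View pics/s3.png

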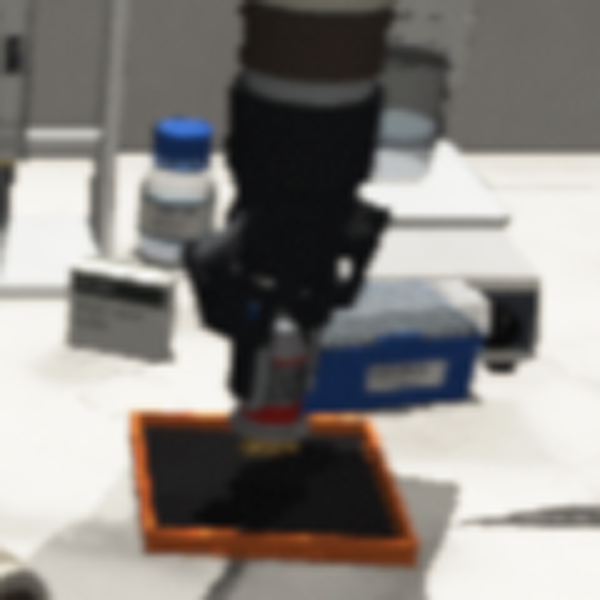

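The objective hangs upright: its slight lean in the picture is the perspective at that column. The foot at crop (270,445) is over the tray. I'll lower it.

```bash
python3 -m handwheel '[[0,[0,-0.8,0.7],[0,0,0]],[0,[0,-0.8,1.4],[0,0,0]],[0,[0,-0.8,2.1],[0,0,0]],[0,[0,-0.8,2.6],[0,0,0]],[0,[0,-0.8,2.6],[0,0,0]]]'
python3 -m handwheel '[[0,[0,0,0.1],[0,0,0]],[0,[0,0,0.2],[0,0,0]],[0,[0,0,0.2],[0,0,0]]]'
python3 -m handwheel '[[0,[0,0,0.1],[0,0,0]],[0,[0,0,0.2],[0,0,0]],[0,[0,0,0.2],[0,0,0]]]'
```

```text
time_s: 17.58
tool_pos: [0.5025, -0.2945, 0.0622]
tool_rot: [3.139, -0.001, -2.567]
wrist_force: [-0.6, -0.7, -2.0]
gripper_width: 0.326
time_s: 17.83
tool_pos: [0.5034, -0.295, 0.0617]
tool_rot: [3.141, 0.0, -2.567]
wrist_force: [0.1, 0.6, -1.8]
gripper_width: 0.327
time_s: 18.08
tool_pos: [0.5033, -0.295, 0.0595]
tool_rot: [3.141, -0.0, -2.567]
wrist_force: [-0.1, 0.6, -1.3]
gripper_width: 0.329
```

```bash
python3 -m handwheel '[[0,[0,0,0.1],[0,0,0]],[0,[0,0,0.2],[0,0,0]],[0,[0,0,0.2],[0,0,0]]]'
python3 -m handwheel '[[0,[0,0,0.1],[0,0,0]],[0,[0,0,0.15],[0,0,0]],[0,[0,0,0.15],[0,0,0]]]'
python3 -m handwheel '[[0,[0,0,0.1],[0,0,0]],[0,[0,0,0.1],[0,0,0]],[0,[0,0,0.1],[0,0,0]]]'
```

```text
time_s: 18.33
tool_pos: [0.5032, -0.2949, 0.0572]
tool_rot: [3.141, -0.0, -2.567]
wrist_force: [0.2, 0.3, -0.7]
gripper_width: 0.326
time_s: 18.58
tool_pos: [0.5032, -0.2949, 0.0558]
tool_rot: [3.141, -0.0, -2.567]
wrist_force: [0.2, 0.1, -0.3]
gripper_width: 0.331
time_s: 18.83
tool_pos: [0.5034, -0.295, 0.0552]
tool_rot: [3.141, 0.0, -2.567]
wrist_force: [-1.1, -0.3, 0.2]
gripper_width: 0.327
```

```bash
python3 -m handwheel '[[0,[0,0,0.1],[0,0,0]],[0,[0,0,0.1],[0,0,0]],[0,[0,0,0.1],[0,0,0]]]'
python3 -m handwheel '[[0,[0,0,0.1],[0,0,0]],[0,[0,0,0.1],[0,0,0]],[0,[0,0,0.1],[0,0,0]]]'
```

```text
time_s: 19.08
tool_pos: [0.5035, -0.295, 0.055]
tool_rot: [-3.141, 0.0, -2.567]
wrist_force: [-1.1, 1.7, 5.4]
gripper_width: 0.326
time_s: 19.33
tool_pos: [0.5036, -0.295, 0.055]
tool_rot: [-3.141, 0.001, -2.567]
wrist_force: [-3.6, 3.3, 11.4]
gripper_width: 0.327
```

Firm contact. I'll open slowly, let it settle and withdraw straight up.

```bash
python3 -m handwheel '[[33,[0,0,-0.15],[0,0,0]],[36,[0,0,-0.15],[0,0,0]],[40,[0,0,-0.15],[0,0,0]],[46,[0,0,-0.15],[0,0,0]],[54,[0,0,-0.15],[0,0,0]],[60,[0,0,-0.15],[0,0,0]],[60,[0,0,-0.15],[0,0,0]]]' 20
python3 -m handwheel '[[60,[0,0,-1],[0,0,0]],[60,[0,0,-2],[0,0,0]],[60,[0,0,-3.5],[0,0,0]],[60,[0,0,-5],[0,0,0]],[60,[0,0,-8],[0,0,0]],[60,[0,0,-11],[0,0,0]],[60,[0,0,-14],[0,0,0]],[60,[0,0,-17],[0,0,0]],[60,[0,0,-17],[0,0,0]]]'
python3 -m handwheel '[[60,[0,-5,0],[0,0,0]],[60,[-5,-10,0],[0,0,0]],[60,[-8,-15,0],[0,0,0]],[60,[-8,-15,0],[0,0,0]],[60,[-8,-15,0],[0,0,0]],[60,[-8,-15,0],[0,0,0]],[60,[-8,-15,0],[0,0,0]],[60,[-8,-15,0],[0,0,0]]]'
python3 - <<'E'
from h import *
im=r.get_image("side");t=r.get_image("top")
k=lambda a,x,y,w,h:cv2.resize(a[y:y+h,x:x+w,::-1],(400,400),interpolation=cv2.INTER_CUBIC)
cv2.imwrite("pics/end.png",np.hstack([k(im,340,130,130,130),k(t,225,130,240,240)]))
E
```

```text
time_s: 19.92
tool_pos: [0.5033, -0.295, 0.0543]
tool_rot: [3.141, -0.0, -2.567]
wrist_force: [-0.2, 0.5, 0.1]
gripper_width: 0.599
time_s: 20.67
tool_pos: [0.5065, -0.2968, 0.2334]
tool_rot: [-3.129, 0.006, -2.567]
wrist_force: [0.9, -0.4, 0.8]
gripper_width: 0.602
time_s: 21.33
tool_pos: [0.6514, -0.3773, 0.2249]
tool_rot: [3.141, -0.0, -2.567]
wrist_force: [0.8, 0.1, 0.3]
gripper_width: 0.599
```

View pics/end.png

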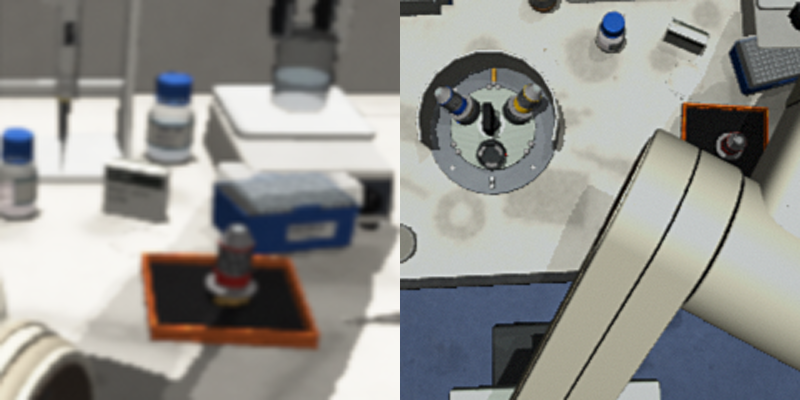

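The red objective stands upright on the tray mat (left panel, foot at 235,295). The turret is still clicked in, with blue and yellow in place and the bystanders unmoved. I'll raise the gripper a little and hand in.

```bash
python3 -m handwheel '[[60,[2,4,-2],[0,0,0]],[60,[4,7,-3],[0,0,0]],[60,[4,7,-3],[0,0,0]],[60,[4,7,-3],[0,0,0]],[60,[4,7,-3],[0,0,0]],[60,[4,7,-3],[0,0,0]]]'
python3 -c "
from rig import r
print(r.close_job())"
```

```text
time_s: 21.93
tool_pos: [0.5813, -0.3411, 0.2566]
tool_rot: [-3.138, 0.002, -2.567]
wrist_force: [-0.1, 0.1, 0.2]
gripper_width: 0.6
the job is handed in; nothing more can be done
None
```

The job is done and handed in at about 22 s of the 61 s allowed. I turned the turret about 90° clockwise by its knob until the red objective clicked in at the pointer. Then I unscrewed it 62° anticlockwise along its 30° lean, drew it out, set it down in the orange tray and moved the gripper clear.

- **Red objective:** the last pictures show it standing upright on the tray mat. I lowered it until the mat pushed back with about 11 N, then opened the gripper slowly.
- **Turret and other objectives:** the turret was still centred on its click, with the red socket empty and yellow and blue in place.
- **Bystanders:** the timer and bottle looked unmoved. The petri dish was only partly in the last picture, and the arm never went near it.
- **Forces:** the wrist readings I saw stayed at or below about 12 N, and the last was near zero.
- **Disagreement:** the cameras and the arm differed by about 2–3 mm on the turret axis. I went by the arm's reading from gripping the knob, and the grasp took up the difference. No check failed.

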